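# Load the two rubbing tables of a fabric wear test

### The job

Load both rubbing tables for the next wear test. On the square table stack, from the bottom up, a specimen holder, the plain steel loading disc and the small weight; on the round table stack the other specimen holder and then the large weight. Set everything upright and centred on what is beneath it, let go of it, and leave the steel cup, the bottle and the tub where they stand.

Things in the scene. Friction and masses are not known exactly. Their poses are not given: they have to be found in the camera images.
- holder_a: steel specimen holder: a flat round puck, 53 mm across and 18 mm high, knurled brownish side, pale felt face on top; the two holders are alike and interchangeable. Loose, 0.19 kg; stands upright at the start. Origin: centre of its underside, z up. Grasp across its side.
- holder_b: steel specimen holder: a flat round puck, 53 mm across and 18 mm high, knurled brownish side, pale felt face on top; the two holders are alike and interchangeable. Loose, 0.19 kg; stands upright at the start. Origin: centre of its underside, z up. Grasp across its side.
- loading_disc: plain bright steel disc with a small dark centre mark, 46 mm across and 14 mm thick, no felt and no knob. Loose, 0.15 kg, lying flat. Origin: centre of its underside, z up.
- small_weight: the smaller grey steel weight: round body 39 mm across with a narrower knob on top, 34 mm high in all. Loose, 0.2 kg, standing upright. Origin: centre of its underside, z up. The body's side is upright up to about 21 mm; for contact the neck is filled in, a straight taper from there to the knob, so grasp the body low down, below 20 mm.
- large_weight: the larger grey steel weight: round body 45 mm across with a narrower knob on top, 46 mm high in all. Loose, 0.4 kg, standing upright. Origin: centre of its underside, z up. The body's side is upright up to about 28 mm; for contact the neck is filled in, a straight taper from there to the knob, so grasp the body low down, below 28 mm.
- square_table: square rubbing table: aluminium plate 84 x 84 mm, 8 mm thick, with a square grey felt pad 70 mm wide and 4 mm high on it. Fixed to the worktop, 12 mm high in all. Origin: centre of its underside, z up, so the pad's top is 12 mm above the origin.
- round_table: round rubbing table: aluminium disc 88 mm across, 8 mm thick, with a round grey felt pad 72 mm across and 4 mm high on it. Fixed to the worktop, 12 mm high in all. Origin: centre of its underside, z up, so the pad's top is 12 mm above the origin.
- steel_cup: open steel cup, 68 mm across, 49 mm high; bystander, stays where it is. Loose. Origin: centre of its underside.
- bottle: small brown bottle with a dark cap, 30 mm across, 66 mm high; bystander, stays where it is. Loose. Origin: centre of its underside.
- tub: white plastic tub with a press-on lid and a small tab, about 65 mm across (72 mm with the tab), 40 mm high; bystander, stays where it is. Loose. Origin: centre of its underside.

How it is judged:
By the outcome, as a careful person would: the job done as asked, in the order asked, and still so for the second after the job is handed in, with the robot touching nothing.
It also fails if it takes over 136 s, if anything falls off the work surface, if the arm or the gripper's body presses on something with over 40 N, if the wrist force passes 120 N, or if a joint passes its speed limit or range.

### The arm

A 6-joint arm with a two-finger parallel gripper is mounted at the origin on a cart in front of the work surface, level with it; the furniture and walls round the work are solid. World frame = base frame: x ahead of the robot, y to its left, z up, the work surface at z = 0. Lengths are in m, angles in degrees, forces in N, time in s.
With the tool pointing down it reaches from about 0.275 to 0.775 m from the base axis. Payload 14.6 kg.
Tool frame: the origin (TCP) lies midway between the tips of the shut fingers; the grasp point (between the pads) lies 19 mm behind it; z points along the fingers, y is the line along which they close (so a half turn about z gives the same grasp; the last joint's range is limited). The gripper opens to 85 mm and grips with 20 to 120 N. Pads are 22 mm wide; open, the fingers measure 114 mm over their backs; the gripper's body (76 mm by 85 mm) begins 54 mm behind the grasp point. The pads swing forward as they close: fully open they stand 13 mm farther back than shut.
Start: joints at [-72.611, 15.075, -2.767, 72.158, 0, 81.102], TCP at [0.233, -0.471, 0.231] pointing down, gripper open.
Joint ranges: [-151.79, 151.79], [-50.71, 97.33], [-67.44, 78.34], [-121.81, 120.89], [-77.56, 73.72], [-180, 180]. Speed limits (degrees/s): [108.29, 108.29, 147.25, 159.86, 180, 180].

### API

Orientations are given as [roll, pitch, yaw] about the fixed x, y, z axes, in that order (R = Rz(yaw) Ry(pitch) Rx(roll)).
In Python, from workcell import robot gives the robot as it stands. The module is installed in compiled form; this text tells all that it offers.
- The arm moves only by the shell command python3 -m jog 'ROWS' [FORCE]. ROWS is JSON, a list of rows, each a list of 7 numbers: the shift along the tool's x, y, z as a fraction of full scale, then the turn, a rotation vector about the tool's x, y, z as a fraction of full scale, then the gripper command: -1 is fully open, 1 is shut, values between are in proportion. A call has 1 to 10 rows; each row is the pose to reach, as a shift and turn from the pose commanded when the call began, along the tool's axes at that moment, turning the shorter way round; what a row does not reach only later rows make up. Full scale, the value 1, is 0.3 m for a shift and 180 degrees for a turn. A row lasts 1/12 s, in which the tool goes at most 41.7 mm and 7.16 degrees, less where a joint would pass 70% of its speed; a pose out of reach is approached as far as the arm can. A call with a number of a shift or a turn outside -1 to 1 is refused whole. A call with a gripper value outside its range is refused whole. The fingers move at their own pace and stop on an object; FORCE is the grip in N (left out, the last holds). Time passes only in rows, so rows that repeat a pose let the fingers close. It gives the time, the measured TCP pose, the force, the opening and the grip force at its end, in the units of the state.
- robot.get_state(): the state, without advancing time (a new reading comes with each control period).
- robot.camera(name): name is "scene" or "top" or "wrist"; returns the picture (480x640x3 uint8, red, green, blue); there is no depth.
- robot.camera_info(name): a dict with "camera_matrix" (3x3 intrinsics, pixels), "extrinsics" (4x4, takes a point from world to camera coordinates); the wrist camera has in their place "hand_eye" (4x4, takes a point from camera to tool coordinates, whose origin is the TCP and whose axes are the flange's). Camera axes: x right, y up, looking along -z (the intrinsics and any distortion apply to the point x, -y, -z); pixel columns grow to the right and rows downward; lengths in m; the calibration is good to about 2 mm. A picture is of the moment at which its call begins: read the wrist's pose just before it. camera_info takes no time and is no camera call.
- robot.close_job(): hands the job in; it is judged then, once.
The state is a dict: "time_s": time; "q": joint angles; "dq": joint speeds; "tau": joint torques, N m; "ee_pos": TCP position; "tcp_rot": TCP orientation; "ft_force": force on the tool from outside, world axes, zero at the start; "torque": the same for the moment, N m; "gripper_width": finger opening in m; "gripper_force": force on a finger pad.
Only numpy, scipy, OpenCV 4.12 (cv2) and the standard library are available. Lean on these libraries where they do the work, as an engineer would, in place of code of your own. Each camera call takes 0.05 s, during which the arm holds its last target. There are 200 camera calls.

## Working session

There is one attempt and no reset: what is moved stays moved. The work goes in short steps, Python scripts to look and compute and a shell command to move; the robot and the scene stay as the last step left them, time stands still between calls to the robot, and variables do not carry over. Pictures are saved under pics/ and viewed, at most 14 in all, crops included, and the job is handed in when it is done.

```bash
mkdir -p pics
python3 - <<'E'
from workcell import robot
import cv2
s=robot.get_state();print(s['time_s'],s['ee_pos'],s['tcp_rot'],s['gripper_width'])
for n in('top','scene'):
    cv2.imwrite(f'pics/{n}0.png',robot.camera(n)[:,:,::-1]);i=robot.camera_info(n);print({k:(v.tolist() if hasattr(v,'tolist') else v) for k,v in i.items()})
print(robot.camera_info('wrist'))
E
```

```text
0.0 [ 0.23240557 -0.47045524  0.23083486] [-1.79940385e+02 -8.69539594e-03  2.62854721e+01] 0.08514341021876666
{'camera_matrix': [[599.9310216212409, 0.0, 313.0689763432393], [0.0, 599.9310216212409, 234.0945519502901], [0.0, 0.0, 1.0]], 'extrinsics': [[-0.02289848972894771, -0.999655633253304, 0.012816944763455337, -0.042048086053816304], [0.9976584880111811, -0.022022560728282927, 0.06474988894363921, -0.5269983772190031], [-0.06444532929063056, 0.014269608400558102, 0.9978192109839923, -1.189938267435684], [0.0, 0.0, 0.0, 1.0]]}
{'camera_matrix': [[507.4785281621026, 0.0, 322.26578875072346], [0.0, 507.4785281621026, 235.52730447842575], [0.0, 0.0, 1.0]], 'extrinsics': [[-0.07441807045237317, -0.9971273129948834, 0.014109304368019753, 0.015463763351406761], [0.6720233237220528, -0.0396913558644673, 0.7394655155199635, -0.37664678307398153], [-0.7367812451221262, 0.06451137844786778, 0.6730465651699332, -0.7819334081894236], [0.0, 0.0, 0.0, 1.0]]}
{'camera_matrix': array([[369.84944419,   0.        , 314.80762569],
       [  0.        , 369.84944419, 236.19002385],
       [  0.        ,   0.        ,   1.        ]]), 'hand_eye': array([[-2.25984329e-04,  9.48273459e-01,  3.17454558e-01,
         8.16490650e-02],
       [ 9.99999865e-01,  3.62979027e-04, -3.72396854e-04,
        -3.03993609e-04],
       [-4.68363399e-04,  3.17454431e-01, -9.48273412e-01,
        -1.42802127e-01],
       [ 0.00000000e+00,  0.00000000e+00,  0.00000000e+00,
         1.00000000e+00]])}
```

View pics/top0.png

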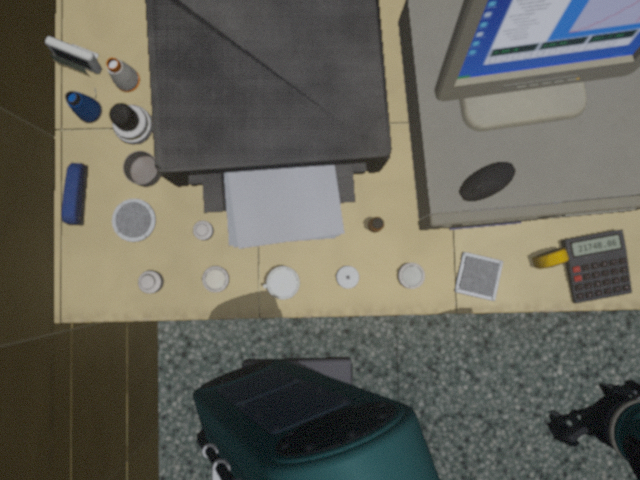

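View pics/scene0.png

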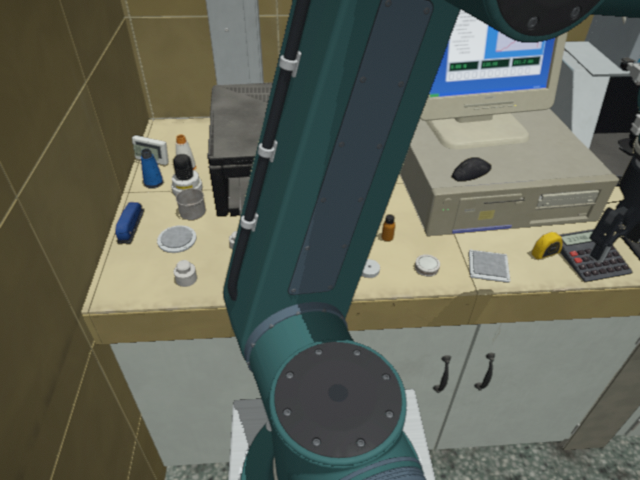

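The top view shows:
- Round table at (134,220) and square table at (480,276).
- Holders at (216,277) and (410,275), disc at (347,276).
- Weights at (150,281) and (203,230).
- Tub at (281,281), bottle at (375,224), cup at (142,168).

The scene view agrees. I'll enlarge the top view next.

```bash
cat > h.py <<'E'
import numpy as np
from workcell import robot
from scipy.spatial.transform import Rotation as R
def w(name,u,v,z,T=None):
    i=robot.camera_info(name);K=i['camera_matrix']
    d=np.linalg.inv(K)@[u,v,1];d=d*[1,-1,-1]
    if name=='wrist':
        M=T@i['hand_eye']
    else: M=np.linalg.inv(i['extrinsics'])
    o=M[:3,3];d=M[:3,:3]@d
    return o+d*(z-o[2])/d[2]
def T():
    s=robot.get_state();M=np.eye(4);M[:3,:3]=R.from_euler('xyz',s['tcp_rot'],degrees=True).as_matrix();M[:3,3]=s['ee_pos'];return M
def go(x,y,z,yaw):
    """shift (fraction) in tool axes and turn to a pose, tool down"""
    M=T();G=R.from_euler('xyz',[180,0,yaw],degrees=True).as_matrix()
    d=M[:3,:3].T@(np.array([x,y,z])-M[:3,3])/.3
    r=R.from_matrix(M[:3,:3].T@G).as_rotvec(degrees=True)/180
    print('shift',d.round(4),'turn',r.round(4))
E
python3 - <<'E'
import cv2,numpy as np
a=cv2.imread('pics/top0.png')
f=lambda x0,y0:cv2.resize(a[y0:y0+75,x0:x0+200],None,fx=4,fy=4,interpolation=cv2.INTER_CUBIC)
cv2.imwrite('pics/c1.png',np.vstack([f(110,193)[:,:],f(110,245)]))
cv2.imwrite('pics/c2.png',np.vstack([f(310,245)]))
from h import w
for n,u,v,z in [('round',134,220,.012),('sq',480,276,.012),('hA',216,277,.018),('hB',410,275,.018),('disc',347,276,.014),('wL?',150,281,.04),('wS?',203,230,.03),('tub',281,281,.04),('bottle',375,224,.066),('cup',142,168,.049)]:print(n,w('top',u,v,z).round(4))
for n,u,v,z in [('w?',185,274,.04),('round',177,239,.012)]:print(n,w('scene',u,v,z).round(4))
E
```

```text
round [0.5627 0.3064 0.012 ]
sq [ 0.434  -0.3891  0.012 ]
hA [0.4443 0.142  0.018 ]
hB [ 0.4394 -0.2465  0.018 ]
disc [ 0.4402 -0.1202  0.014 ]
wL? [0.4395 0.2677 0.04  ]
wS? [0.5381 0.1648 0.03  ]
tub [0.4336 0.0115 0.04  ]
bottle [ 0.5397 -0.1735  0.066 ]
cup [0.6615 0.2799 0.049 ]
w? [0.4146 0.2681 0.04  ]
round [0.5536 0.3079 0.012 ]
```

View pics/c1.png

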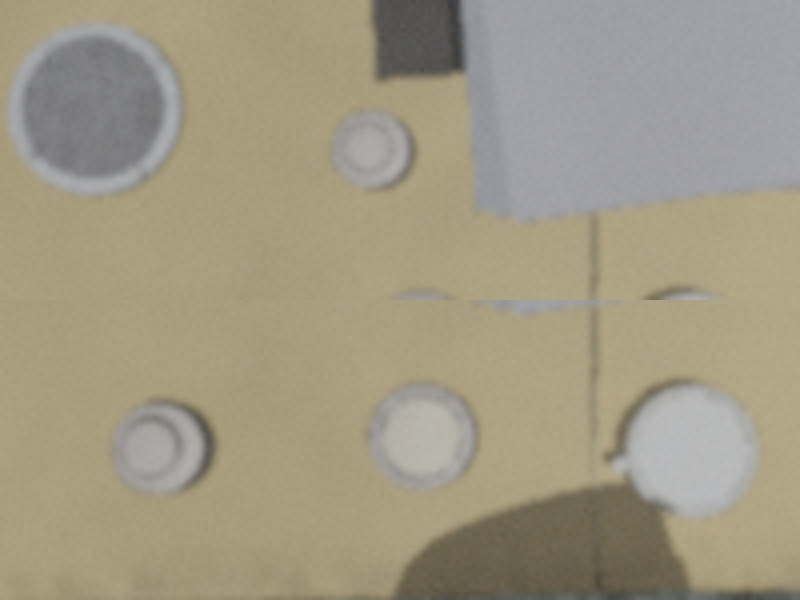

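View pics/c2.png

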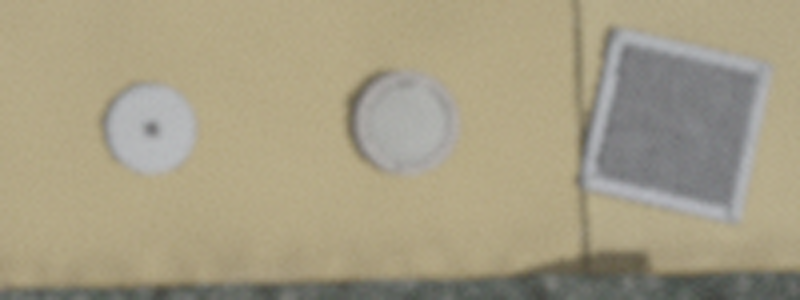

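Run:
```python
from h import *
for n,u,v,z in [('round',133.1,219.4,.012),('sq',478.4,275.9,.008),('hA',214.9,278.6,.018),('hB',410.9,274.9,.018),('disc',347.4,276.6,.014),('wL',147.4,281.4,.046),('wS',201.4,229.1,.034),('pc',425,228,.1),('paper',230,245,.05),('tray',203,212,.05)]:print(n,w('top',u,v,z).round(4))
go(.38,-.30,.24,180)
```

```text
round [0.564  0.3083 0.012 ]
sq [ 0.4343 -0.387   0.008 ]
hA [0.4411 0.1442 0.018 ]
hB [ 0.4395 -0.2483  0.018 ]
disc [ 0.439 -0.121  0.014]
wL [0.4389 0.2712 0.046 ]
wS [0.5396 0.1673 0.034 ]
pc [ 0.5274 -0.2634  0.1   ]
paper [0.5061 0.1092 0.05  ]
tray [0.5719 0.1611 0.05  ]
shift [ 0.6927 -0.2917 -0.03  ] turn [-0.00e+00 -4.00e-04 -8.54e-01]
```

```bash
python3 -m jog '[[0.1,-0.04,-0.03,0,0,-0.039,-1],[0.2,-0.08,-0.03,0,0,-0.078,-1],[0.3,-0.12,-0.03,0,0,-0.117,-1],[0.4,-0.16,-0.03,0,0,-0.156,-1],[0.5,-0.2,-0.03,0,0,-0.195,-1],[0.6,-0.25,-0.03,0,0,-0.234,-1],[0.69,-0.29,-0.03,0,0,-0.273,-1],[0.69,-0.29,-0.03,0,0,-0.312,-1],[0.69,-0.29,-0.03,0,0,-0.351,-1],[0.69,-0.29,-0.03,0,0,-0.39,-1]]'
python3 -m jog '[[0,0,0,0,0,-0.039,-1],[0,0,0,0,0,-0.078,-1],[0,0,0,0,0,-0.117,-1],[0,0,0,0,0,-0.156,-1],[0,0,0,0,0,-0.195,-1],[0,0,0,0,0,-0.234,-1],[0,0,0,0,0,-0.273,-1],[0,0,0,0,0,-0.312,-1],[0,0,0,0,0,-0.351,-1],[0,0,0,0,0,-0.39,-1]]'
python3 -m jog '[[0,0,0,0,0,-0.037,-1],[0,0,0,0,0,-0.074,-1],[0,0,0,0,0,-0.074,-1],[0,0,0,0,0,-0.074,-1]]'
python3 - <<'E'
from h import *
import cv2
np.save('T1.npy',T());s=robot.get_state();print(s['ee_pos'],s['tcp_rot'],s['q'],s['time_s'])
cv2.imwrite('pics/w1.png',robot.camera('wrist')[:,:,::-1])
E
```

```text
time_s: 0.93
ee_pos: [0.3799, -0.3003, 0.2401]
tcp_rot: [-180.0, -0.0, 96.9]
ft_force: [-0.4, 0.1, -0.2]
gripper_width: 0.0854
gripper_force: 0.0
time_s: 1.77
ee_pos: [0.3795, -0.3009, 0.2401]
tcp_rot: [180.0, -0.0, 167.0]
ft_force: [-0.6, -0.0, -0.1]
gripper_width: 0.0856
gripper_force: 0.0
time_s: 2.1
ee_pos: [0.3795, -0.301, 0.2401]
tcp_rot: [180.0, -0.0, 179.8]
ft_force: [0.2, -0.5, -0.1]
gripper_width: 0.0853
gripper_force: 0.0
[ 0.3794893  -0.30096002  0.24010995] [ 1.79980809e+02 -1.62608420e-02  1.79796554e+02] [-4.80684044e+01  1.09372729e+01 -7.00070790e+00  7.20871600e+01
  8.16659850e-04 -4.78649561e+01] 2.1
```

View pics/w1.png

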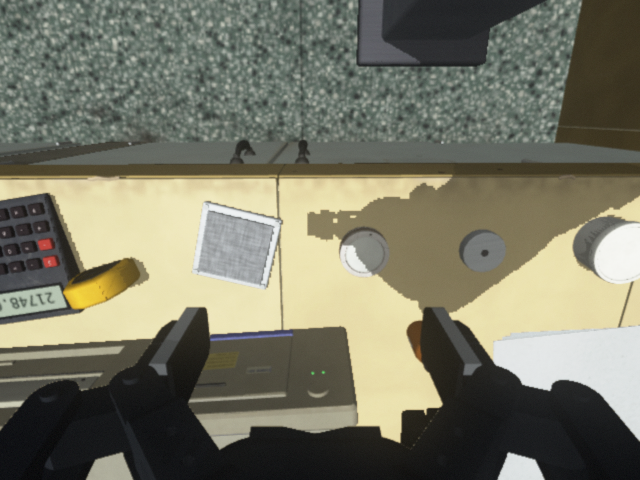

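Run:
```python
from h import *
import cv2
M=np.load('T1.npy')
for n,u,v,z in [('sq',237,244.7,.008),('hB',363,251,.018),('disc',484.5,252.5,.014)]:print(n,w('wrist',u,v,z,M).round(4))
a=cv2.imread('pics/w1.png')
f=lambda x0,y0:cv2.resize(a[y0:y0+100,x0:x0+100],None,fx=4,fy=4,interpolation=cv2.INTER_CUBIC)
cv2.imwrite('pics/c3.png',np.hstack([f(185,197),f(320,202)]))
```

```text
sq [ 0.4324 -0.3848  0.008 ]
hB [ 0.4363 -0.2502  0.018 ]
disc [ 0.44  -0.12   0.014]
```

View pics/c3.png

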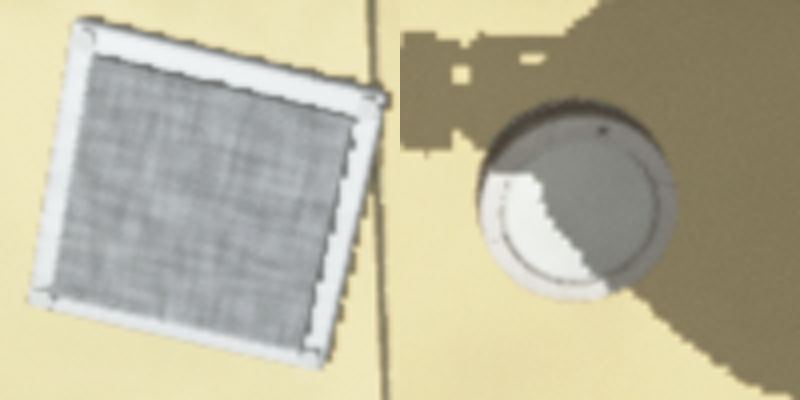

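Run:
```python
from h import *
M=np.load('T1.npy')
for n,u,v,z in [('sq',235.1,247.8,.012),('hB',364.5,253.2,.018),('disc',484.5,252.5,.014)]:print(n,w('wrist',u,v,z,M).round(4))
go(.4385,-.2485,.06,180)
```

```text
sq [ 0.4344 -0.3862  0.012 ]
hB [ 0.4388 -0.2486  0.018 ]
disc [ 0.44  -0.12   0.014]
shift [-0.1961  0.1755  0.6005] turn [ 0.0001 -0.0001 -0.0013]
```

```bash
python3 -m jog '[[-0.1,0.09,0.12,0,0,0,-1],[-0.198,0.176,0.24,0,0,0,-1],[-0.198,0.176,0.36,0,0,0,-1],[-0.198,0.176,0.48,0,0,0,-1],[-0.198,0.176,0.6,0,0,0,-1],[-0.198,0.176,0.7,0,0,0,-1],[-0.198,0.176,0.76,0,0,0,-1],[-0.198,0.176,0.79,0,0,0,-1],[-0.198,0.176,0.79,0,0,0,-1]]' 40
python3 -m jog '[[0,0,0,0,0,0,0],[0,0,0,0,0,0,0.4],[0,0,0,0,0,0,1],[0,0,0,0,0,0,1],[0,0,0,0,0,0,1],[0,0,0,0,0,0,1],[0,0,0,0,0,0,1],[0,0,0,0,0,0,1],[0,0,0,0,0,0,1]]' 40
```

```text
time_s: 2.9
ee_pos: [0.4382, -0.2477, 0.0019]
tcp_rot: [179.9, -0.1, 179.9]
ft_force: [-0.0, 0.5, 0.8]
gripper_width: 0.0853
gripper_force: 0.0
time_s: 3.65
ee_pos: [0.4397, -0.2488, 0.0049]
tcp_rot: [-179.9, 0.1, 180.0]
ft_force: [-1.6, 1.8, 13.9]
gripper_width: 0.0501
gripper_force: 39.4
```

```bash
python3 -m jog '[[0,0,-0.02,0,0,0,1],[0,0,-0.06,0,0,0,1],[0,0,-0.12,0,0,0,1],[0,0,-0.2,0,0,0,1],[0,0,-0.2,0,0,0,1],[0,0,-0.2,0,0,0,1]]' 40
python3 - <<'E'
from h import *
import cv2
np.save('T2.npy',T());s=robot.get_state();print(s['ee_pos'],s['tcp_rot'],s['gripper_width'])
cv2.imwrite('pics/w2.png',robot.camera('wrist')[:,:,::-1])
E
```

```text
time_s: 4.15
ee_pos: [0.4397, -0.2488, 0.0648]
tcp_rot: [-179.9, 0.1, 180.0]
ft_force: [0.5, -0.2, -3.2]
gripper_width: 0.0497
gripper_force: 42.4
[ 0.43972243 -0.24882436  0.06476677] [-1.79889398e+02  1.40685376e-01  1.79995964e+02] 0.049729223611822845
```

View pics/w2.png

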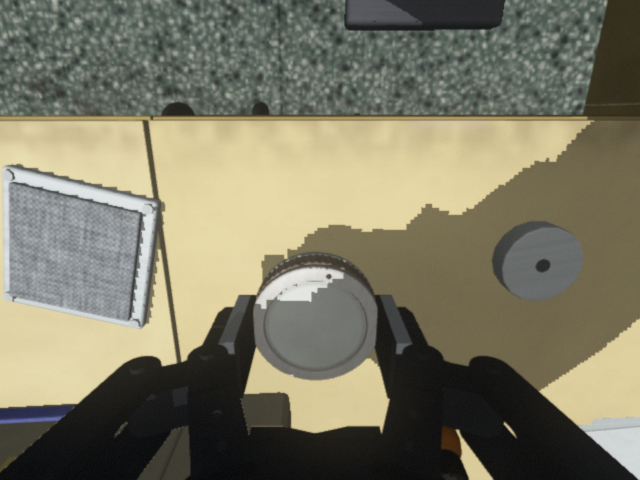

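Run:
```python
from h import *
M=np.load('T2.npy')
print(w('wrist',315,325,.078,M),w('wrist',72,252,.012,M))
go(.4344,-.3865,.04,180)
```

```text
[ 0.43908173 -0.24847101  0.078     ] [ 0.43318377 -0.38626707  0.012     ]
shift [ 0.0158 -0.4604  0.0795] turn [-0.0002  0.0003 -0.    ]
```

```bash
python3 -m jog '[[0.003,-0.1,0,0,0,0,1],[0.007,-0.2,0,0,0,0,1],[0.011,-0.3,0,0,0,0,1],[0.015,-0.4,0,0,0,0,1],[0.016,-0.46,0.03,0,0,0,1],[0.016,-0.46,0.08,0,0,0,1],[0.016,-0.46,0.12,0,0,0,1],[0.016,-0.46,0.145,0,0,0,1],[0.016,-0.46,0.157,0,0,0,1],[0.016,-0.46,0.157,0,0,0,1]]' 40
python3 -m jog '[[0,0,0,0,0,0,1],[0,0,0,0,0,0,1]]'
```

```text
time_s: 5.03
ee_pos: [0.4334, -0.3856, 0.0168]
tcp_rot: [180.0, -0.1, -180.0]
ft_force: [-9.1, 3.2, 15.0]
gripper_width: 0.0494
gripper_force: 44.8
time_s: 5.2
ee_pos: [0.4334, -0.3857, 0.0167]
tcp_rot: [180.0, -0.1, -180.0]
ft_force: [-8.1, 2.5, 17.0]
gripper_width: 0.0493
gripper_force: 45.0
```

```bash
python3 -m jog '[[0,0,-0.003,0,0,0,0],[0,0,-0.003,0,0,0,-0.6],[0,0,-0.003,0,0,0,-0.8],[0,0,-0.003,0,0,0,-0.8],[0,0,-0.003,0,0,0,-0.8],[0,0,-0.1,0,0,0,-0.8],[0,0,-0.2,0,0,0,-0.8],[0,0,-0.3,0,0,0,-1],[0,0,-0.4,0,0,0,-1],[0,0,-0.4,0,0,0,-1]]'
python3 - <<'E'
from h import *
import cv2
np.save('T3.npy',T());s=robot.get_state();print(s['ee_pos'],s['tcp_rot'],s['gripper_width'])
cv2.imwrite('pics/w3.png',robot.camera('wrist')[:,:,::-1])
go(.4395,-.1205,.12,180)
E
```

```text
time_s: 6.03
ee_pos: [0.4357, -0.3879, 0.1415]
tcp_rot: [-179.7, 0.3, -180.0]
ft_force: [0.0, -0.1, 0.7]
gripper_width: 0.0857
gripper_force: 0.0
[ 0.43572609 -0.38791263  0.1414587 ] [-179.68407743    0.27122314 -179.98444544] 0.08568981870404148
shift [-0.0143  0.8897  0.0593] turn [-0.0012  0.001   0.0001]
```

View pics/w3.png

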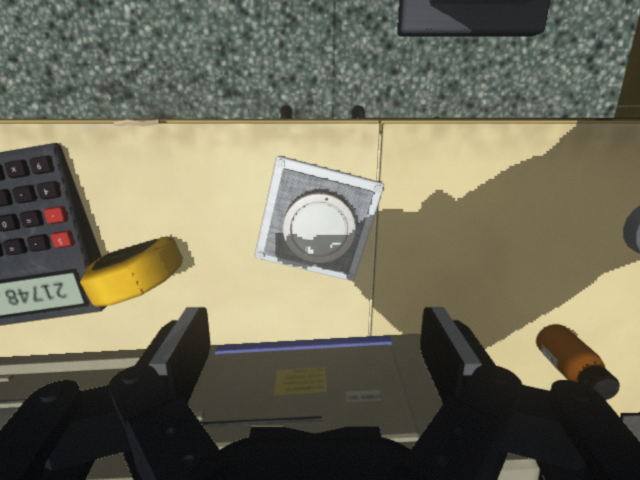

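Run:
```python
from h import *
import cv2
M=np.load('T3.npy')
print(w('wrist',318,219,.007,M),w('wrist',319,228.5,.030,M))
a=cv2.imread('pics/w3.png')[145:295,240:400]
cv2.imwrite('pics/c4.png',cv2.resize(a,None,fx=4,fy=4,interpolation=cv2.INTER_CUBIC))
```

```text
[ 0.43329451 -0.38603589  0.007     ] [ 0.43378545 -0.38535816  0.03      ]
```

View pics/c4.png

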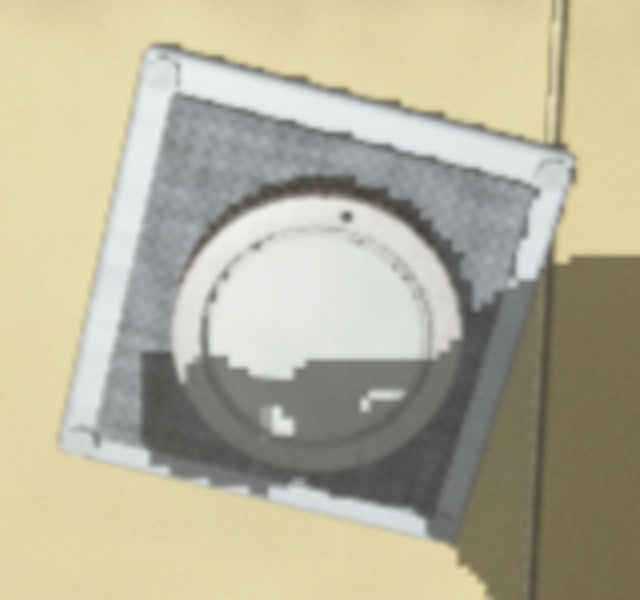

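```bash
python3 -m jog '[[0,0.13,0,0,0,0,-1],[0,0.26,0,0,0,0,-1],[-0.005,0.39,0,0,0,0,-1],[-0.01,0.52,0,0,0,0,-1],[-0.014,0.65,0,-0.0012,0.001,0,-1],[-0.014,0.78,0,-0.0012,0.001,0,-1],[-0.014,0.89,0,-0.0012,0.001,0,-1],[-0.014,0.89,0.1,-0.0012,0.001,0,-1],[-0.014,0.89,0.2,-0.0012,0.001,0,-1],[-0.014,0.89,0.2,-0.0012,0.001,0,-1]]'
python3 - <<'E'
from h import *
go(.4395,-.1205,.0065,180)
E
```

```text
time_s: 6.92
ee_pos: [0.4357, -0.1174, 0.0719]
tcp_rot: [179.6, -0.5, -179.9]
ft_force: [-1.1, 0.3, -0.6]
gripper_width: 0.0849
gripper_force: 0.0
shift [-0.0148 -0.012   0.2176] turn [ 0.0021 -0.0029  0.0004]
```

```bash
python3 -m jog '[[0,0,0,0,0,0,-1],[0,0,0,0,0,0,-1],[0,0,0,0,0,0,-1]]'
python3 - <<'E'
from h import *
print(robot.get_state()['ee_pos'])
go(.4395,-.1205,.0065,180)
E
```

```text
time_s: 7.17
ee_pos: [0.439, -0.1199, 0.0773]
tcp_rot: [179.8, -0.1, 180.0]
ft_force: [0.4, 0.2, -0.3]
gripper_width: 0.0851
gripper_force: 0.0
[ 0.43902893 -0.11987308  0.07732306]
shift [-0.002  -0.0028  0.2361] turn [ 0.001  -0.0006 -0.0002]
```

```bash
python3 -m jog '[[-0.002,-0.003,0.06,0.001,-0.0006,0,-1],[-0.002,-0.003,0.12,0.001,-0.0006,0,-1],[-0.002,-0.003,0.18,0.001,-0.0006,0,-1],[-0.002,-0.003,0.22,0.001,-0.0006,0,-1],[-0.002,-0.003,0.236,0.001,-0.0006,0,-1],[-0.002,-0.003,0.236,0.001,-0.0006,0,-0.6],[-0.002,-0.003,0.236,0.001,-0.0006,0,-0.3],[-0.002,-0.003,0.236,0.001,-0.0006,0,0],[-0.002,-0.003,0.236,0.001,-0.0006,0,0.4]]'
python3 -m jog '[[0,0,0,0,0,0,1],[0,0,0,0,0,0,1],[0,0,0,0,0,0,1],[0,0,0,0,0,0,1],[0,0,0,0,0,0,1]]' 40
```

```text
time_s: 7.92
ee_pos: [0.4394, -0.1202, 0.0065]
tcp_rot: [-180.0, 0.0, -180.0]
ft_force: [-5.3, 0.9, 18.9]
gripper_width: 0.0434
gripper_force: 38.0
time_s: 8.33
ee_pos: [0.4394, -0.1202, 0.0066]
tcp_rot: [-180.0, 0.0, -180.0]
ft_force: [-3.2, 0.7, 13.5]
gripper_width: 0.0433
gripper_force: 38.7
```

```bash
python3 -m jog '[[0,0,-0.06,0,0,0,1],[0,0,-0.16,0,0,0,1],[0.01,-0.06,-0.25,0,0,0,1],[0.02,-0.18,-0.25,0,0,0,1],[0.02,-0.3,-0.25,0,0,0,1],[0.02,-0.42,-0.25,0,0,0,1],[0.02,-0.54,-0.25,0,0,0,1],[0.02,-0.66,-0.25,0,0,0,1],[0.02,-0.77,-0.25,0,0,0,1],[0.02,-0.86,-0.25,0,0,0,1]]'
python3 -m jog '[[0,-0.024,0,0,0,0,1],[0,-0.024,0,0,0,0,1],[0,-0.024,0,0,0,0,1],[0,-0.024,0,0,0,0,1],[0,-0.024,0,0,0,0,1]]'
python3 - <<'E'
from h import *
import cv2
s=robot.get_state();print(s['ee_pos'],s['tcp_rot'],s['gripper_width'])
go(.4332,-.3855,.0370,180)
cv2.imwrite('pics/w4.png',robot.camera('wrist')[:,:,::-1])
E
```

```text
time_s: 9.17
ee_pos: [0.4326, -0.3806, 0.0809]
tcp_rot: [-180.0, -0.0, 180.0]
ft_force: [-0.3, 0.2, -1.2]
gripper_width: 0.0433
gripper_force: 41.3
time_s: 9.58
ee_pos: [0.433, -0.3837, 0.0805]
tcp_rot: [179.9, -0.1, -179.9]
ft_force: [0.0, 0.2, -1.4]
gripper_width: 0.0432
gripper_force: 41.3
[ 0.43295936 -0.38374257  0.08048037] [ 1.79947024e+02 -7.63011496e-02 -1.79922289e+02] 0.043183791788822805
shift [-0.001  -0.006   0.1449] turn [ 0.0003 -0.0004  0.0004]
```

View pics/w4.png

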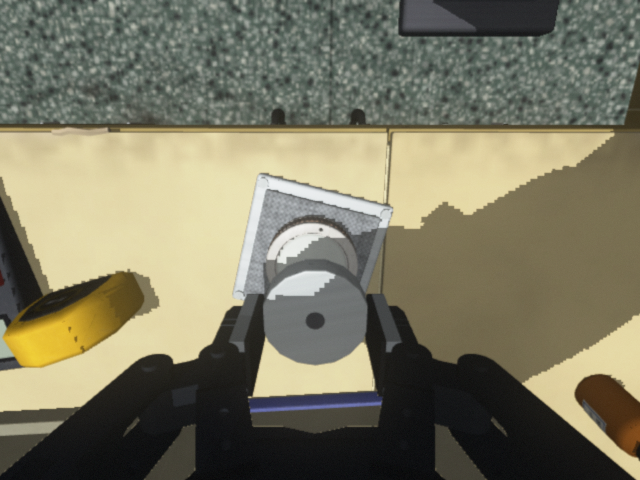

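```bash
python3 - <<'E'
from h import *
M=T()
print(w('wrist',315,320.5,.088,M)-M[:3,3],w('wrist',310.5,264,.030,M))
E
python3 -m jog '[[-0.001,-0.006,0.05,0.0003,-0.0004,0,1],[-0.001,-0.006,0.1,0.0003,-0.0004,0,1],[-0.001,-0.006,0.125,0.0003,-0.0004,0,1],[-0.001,-0.006,0.138,0.0003,-0.0004,0,1],[-0.001,-0.006,0.138,0.0003,-0.0004,0,1],[-0.001,-0.006,0.138,0.0003,-0.0004,0,1],[-0.001,-0.006,0.138,0.0003,-0.0004,0,1]]'
```

```text
[0.00082068 0.00032132 0.00750393] [ 0.43255941 -0.38610025  0.03      ]
time_s: 10.22
ee_pos: [0.4334, -0.387, 0.0395]
tcp_rot: [-179.9, 0.0, -180.0]
ft_force: [-0.4, -0.5, -1.8]
gripper_width: 0.043
gripper_force: 41.3
```

```bash
python3 -m jog '[[0.003,0.003,0,0,0,0,1],[0.003,0.003,0.004,0,0,0,1],[0.003,0.003,0.009,0,0,0,1],[0.003,0.003,0.009,0,0,0,1],[0.003,0.003,0.009,0,0,0,1]]'
python3 -m jog '[[0,0,0,0,0,0,0],[0,0,0,0,0,0,-0.4],[0,0,0,0,0,0,-0.8],[0,0,0,0,0,0,-0.8],[0,0,-0.1,0,0,0,-0.8],[0,0,-0.2,0,0,0,-0.8],[0,0,-0.3,0,0,0,-0.8],[0,0,-0.4,0,0,0,-0.8],[0,0,-0.4,0,0,0,-0.8],[0,0,-0.4,0,0,0,-0.8]]'
```

```text
time_s: 10.63
ee_pos: [0.4323, -0.3862, 0.0368]
tcp_rot: [-179.9, 0.0, -180.0]
ft_force: [-3.3, 2.0, 10.9]
gripper_width: 0.0432
gripper_force: 42.5
time_s: 11.47
ee_pos: [0.4328, -0.3866, 0.1573]
tcp_rot: [-179.9, 0.1, -180.0]
ft_force: [0.7, -0.2, -0.6]
gripper_width: 0.0763
gripper_force: 0.0
```

```bash
cat >> h.py <<'E'
def snap(n):
    import cv2
    M=T();np.save(n+'.npy',M);a=robot.camera('wrist');cv2.imwrite(f'pics/{n}.png',a[:,:,::-1]);return a,M
E
python3 - <<'E'
from h import *
import cv2
a,M=snap('w5');g=cv2.cvtColor(a,cv2.COLOR_RGB2GRAY)
c=cv2.HoughCircles(cv2.GaussianBlur(g,(3,3),0),cv2.HOUGH_GRADIENT,1.5,3,param1=120,param2=22,minRadius=20,maxRadius=45)
for u,v,r in (c[0] if c is not None else []):
    if 250<u<390 and 170<v<300: print(u,v,r,w('wrist',u,v,.044,M).round(4),w('wrist',u,v,.030,M).round(4))
E
python3 -m jog '[[0.02,0.12,-0.05,0,0,0,-1],[0.05,0.24,-0.1,0,0,0,-1],[0.08,0.36,-0.15,0,0,0,-1],[0.1,0.48,-0.2,0,0,0,-1],[0.1,0.6,-0.25,0,0,0,-1],[0.1,0.72,-0.3,0,0,0,-1],[0.1,0.84,-0.35,0,0,0,-1],[0.1,0.96,-0.4,0,0,0,-1],[0.1,1,-0.4,0,0,0,-1]]'
python3 -m jog '[[0,0.12,0,0,0,0,-1],[0,0.24,0,0,0,0,-1],[0,0.36,0,0,0,0,-1],[0,0.48,0,0,0,0,-1],[0,0.6,0,0,0,0,-1],[0,0.72,0,0,0,0,-1],[0,0.84,0,0,0,0,-1],[0,0.96,0,0,0,0,-1],[0,1,0,0,0,0,-1],[0,1,0,0,0,0,-1]]'
python3 -m jog '[[0,0,0,0,0,0,-1],[0,0,0,0,0,0,-1],[0,0,0,0,0,0,-1],[0,0,0,0,0,0,-1]]'
python3 -c "
from h import *
snap('w6')"
```

```text
317.25 225.75 32.6 [ 0.429 -0.385  0.044] [ 0.4333 -0.3849  0.03  ]
314.25 224.25 30.8 [ 0.4279 -0.3871  0.044 ] [ 0.4321 -0.3872  0.03  ]
320.25 222.75 32.45 [ 0.4267 -0.3828  0.044 ] [ 0.4309 -0.3826  0.03  ]
317.25 230.25 29.15 [ 0.4324 -0.385   0.044 ] [ 0.4369 -0.3849  0.03  ]
311.25 228.75 34.25 [ 0.4313 -0.3893  0.044 ] [ 0.4357 -0.3895  0.03  ]
320.25 228.75 35.6 [ 0.4313 -0.3828  0.044 ] [ 0.4357 -0.3826  0.03  ]
308.25 219.75 44.15 [ 0.4245 -0.3914  0.044 ] [ 0.4285 -0.3917  0.03  ]
321.75 225.75 29.3 [ 0.429  -0.3817  0.044 ] [ 0.4333 -0.3815  0.03  ]
308.25 237.75 44.15 [ 0.4382 -0.3915  0.044 ] [ 0.4429 -0.3918  0.03  ]
321.75 231.75 35.9 [ 0.4336 -0.3817  0.044 ] [ 0.4381 -0.3814  0.03  ]
303.75 231.75 42.5 [ 0.4336 -0.3948  0.044 ] [ 0.4381 -0.3953  0.03  ]
320.25 218.25 29.3 [ 0.4234 -0.3828  0.044 ] [ 0.4273 -0.3826  0.03  ]
318.75 204.75 44.15 [ 0.4134 -0.3839  0.044 ] [ 0.4168 -0.3838  0.03  ]
306.75 230.25 39.2 [ 0.4324 -0.3926  0.044 ] [ 0.4369 -0.3929  0.03  ]
309.75 231.75 30.95 [ 0.4336 -0.3904  0.044 ] [ 0.4381 -0.3907  0.03  ]
312.75 206.25 39.2 [ 0.4145 -0.
[... 3701 characters left out ...]
.4347 -0.3784  0.044 ] [ 0.4393 -0.378   0.03  ]
323.25 209.25 21.05 [ 0.4167 -0.3807  0.044 ] [ 0.4203 -0.3804  0.03  ]
341.25 215.25 21.05 [ 0.4211 -0.3678  0.044 ] [ 0.425  -0.3668  0.03  ]
306.75 245.25 21.05 [ 0.444  -0.3927  0.044 ] [ 0.4491 -0.393   0.03  ]
time_s: 12.27
ee_pos: [0.4018, -0.0827, 0.2772]
tcp_rot: [180.0, 0.1, -179.9]
ft_force: [0.3, -0.0, 0.4]
gripper_width: 0.0852
gripper_force: 0.0
time_s: 13.1
ee_pos: [0.4015, 0.2164, 0.2742]
tcp_rot: [-180.0, -0.2, -179.8]
ft_force: [0.0, 0.2, 0.2]
gripper_width: 0.085
gripper_force: 0.0
time_s: 13.43
ee_pos: [0.4022, 0.2132, 0.2758]
tcp_rot: [-180.0, -0.0, 179.9]
ft_force: [-0.0, 0.4, 0.4]
gripper_width: 0.0853
gripper_force: 0.0
```

View pics/w6.png

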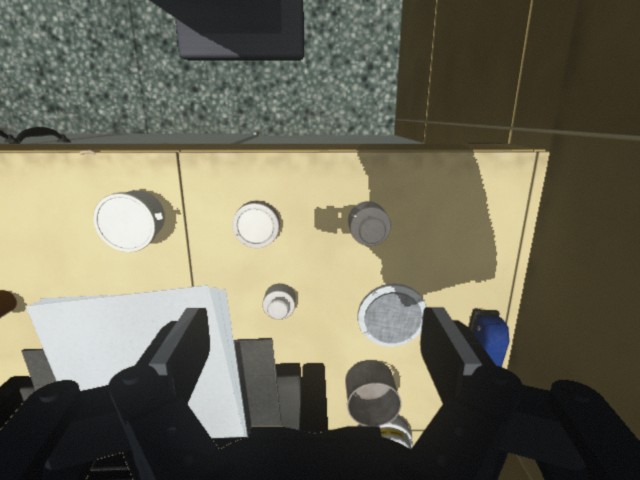

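Run:
```python
import cv2,numpy as np
a=cv2.imread('pics/w6.png');b=cv2.imread('pics/w5.png')
f=lambda i,x0,y0,s,k:cv2.resize(i[y0:y0+s,x0:x0+s],(s*k,s*k),interpolation=cv2.INTER_CUBIC)
top=np.hstack([f(a,255,280,50,5),f(a,231,198,50,5),f(a,345,198,50,5)])
bot=np.hstack([f(a,352,278,80,4)[:300],f(b,267,180,100,3)])
o=np.zeros((560,800,3),np.uint8);o[:250,:750]=top;o[255:555,:620]=bot
cv2.imwrite('pics/c5.png',o)
```

```text
(no output)
```

View pics/c5.png

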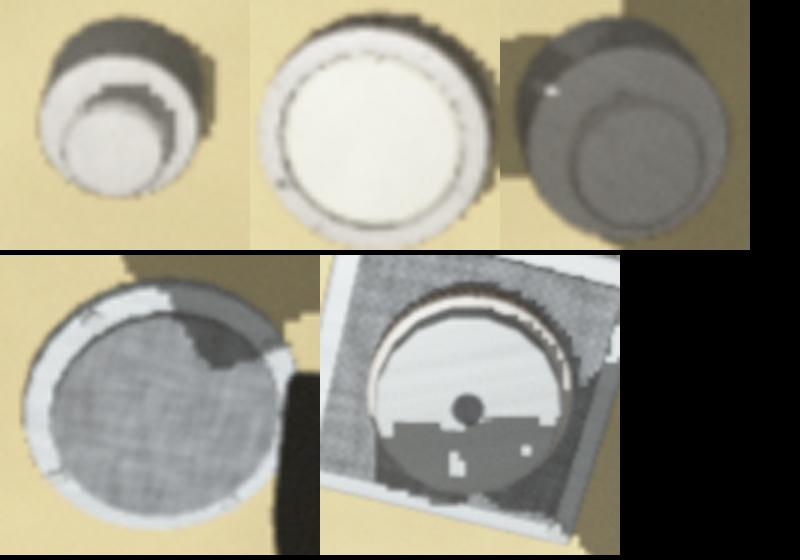

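Run:
```python
from h import *
M=np.load('w6.npy')
for n,u,v,z in [('wS knob',277,309.2,.034),('wS body',278.4,304.9,.021),('hA',255,225.4,.018),('wL knob',372.2,231.6,.046),('wL body',370.2,226,.028),('round',392.6,317.7,.012),('paper edge',228,300,.05),('tray',275,340,.04)]:print(n,w('wrist',u,v,z,M).round(4))
print('stack',w('wrist',315.6,230.9,.044,np.load('w5.npy')).round(4))
go(.539,.1655,.1,180)
```

```text
wS knob [0.5392 0.1686 0.034 ]
wS body [0.5407 0.1689 0.021 ]
hA [0.4414 0.1454 0.018 ]
wL knob [0.4399 0.2738 0.046 ]
wL body [0.4392 0.2742 0.028 ]
round [0.5638 0.3101 0.012 ]
paper edge [0.5185 0.1162 0.05  ]
tray [0.5772 0.1655 0.04  ]
stack [ 0.4329 -0.3862  0.044 ]
shift [-0.456  -0.1585  0.5864] turn [-0.0001 -0.     -0.0004]
```

Run:
```python
from h import *
M=np.load('w6.npy')
for z in (0,.03,.06,.09):print(z,w('top',238.4,247.1,z).round(3),w('wrist',212,288,z,M).round(3),'|',w('top',229.6,244.4,z).round(3),w('wrist',226,290,z,M).round(3))
```

```text
0 [0.504 0.098 0.   ] [0.528 0.084 0.   ] | [0.51  0.116 0.   ] [0.531 0.102 0.   ]
0.03 [0.503 0.095 0.03 ] [0.514 0.093 0.03 ] | [0.508 0.112 0.03 ] [0.516 0.11  0.03 ]
0.06 [0.501 0.092 0.06 ] [0.499 0.103 0.06 ] | [0.507 0.109 0.06 ] [0.501 0.118 0.06 ]
0.09 [0.5   0.088 0.09 ] [0.484 0.112 0.09 ] | [0.505 0.105 0.09 ] [0.486 0.126 0.09 ]
```

```bash
python3 -m jog '[[-0.11,-0.05,0.05,0,0,0,-0.4],[-0.22,-0.1,0.11,0,0,0,-0.4],[-0.33,-0.15,0.17,0,0,0,-0.4],[-0.44,-0.15,0.23,0,0,0,-0.4],[-0.458,-0.15,0.35,0,0,0,-0.4],[-0.458,-0.15,0.47,0,0,0,-0.4],[-0.458,-0.15,0.57,0,0,0,-0.4],[-0.458,-0.15,0.6,0,0,0,-0.4],[-0.458,-0.15,0.6,0,0,0,-0.4],[-0.458,-0.15,0.6,0,0,0,-0.4]]'
python3 -m jog '[[0,0,0,0,0,0,-0.4],[0,0,0,0,0,0,-0.4],[0,0,0,0,0,0,-0.4]]'
python3 - <<'E'
from h import *
go(.5395,.168,.002,180)
E
```

```text
time_s: 14.32
ee_pos: [0.54, 0.1688, 0.0971]
tcp_rot: [-180.0, 0.0, 180.0]
ft_force: [-0.5, 0.2, 0.9]
gripper_width: 0.0595
gripper_force: 0.0
time_s: 14.57
ee_pos: [0.5403, 0.1692, 0.0974]
tcp_rot: [180.0, 0.1, -180.0]
ft_force: [-0.1, -0.6, 0.4]
gripper_width: 0.06
gripper_force: 0.0
shift [ 0.0033 -0.004   0.3179] turn [0.     0.0007 0.0001]
```

```bash
python3 -m jog '[[0.002,-0.002,0.06,0,0,0,-0.4],[0.002,-0.002,0.12,0,0,0,-0.4],[0.002,-0.002,0.18,0,0,0,-0.4],[0.002,-0.002,0.23,0,0,0,-0.4],[0.002,-0.002,0.27,0,0,0,-0.4],[0.002,-0.002,0.3,0,0,0,-0.4],[0.002,-0.002,0.316,0,0,0,-0.4],[0.002,-0.002,0.316,0,0,0,-0.4]]'
python3 -m jog '[[0,0,0,0,0,0,-0.2],[0,0,0,0,0,0,0],[0,0,0,0,0,0,0.2],[0,0,0,0,0,0,0.5],[0,0,0,0,0,0,1],[0,0,0,0,0,0,1],[0,0,0,0,0,0,1],[0,0,0,0,0,0,1]]' 40
```

```text
time_s: 15.23
ee_pos: [0.5388, 0.1684, 0.0008]
tcp_rot: [-180.0, -0.0, -180.0]
ft_force: [-0.6, 0.1, -0.7]
gripper_width: 0.0597
gripper_force: 0.0
time_s: 15.9
ee_pos: [0.5395, 0.1686, 0.0022]
tcp_rot: [180.0, 0.1, -180.0]
ft_force: [-1.6, -0.9, 6.2]
gripper_width: 0.0371
gripper_force: 39.6
```

```bash
python3 -m jog '[[0,0,-0.05,0,0,0,1],[0,0,-0.13,0,0,0,1],[0,0,-0.24,0,0,0,1],[0.04,-0.04,-0.34,0,0,0,1],[0.1,-0.14,-0.4,0,0,0,1],[0.16,-0.25,-0.4,0,0,0,1],[0.22,-0.36,-0.4,0,0,0,1],[0.28,-0.47,-0.4,0,0,0,1],[0.34,-0.58,-0.4,0,0,0,1],[0.35,-0.7,-0.4,0,0,0,1]]'
python3 -m jog '[[0,-0.12,0,0,0,0,1],[0,-0.24,0,0,0,0,1],[0,-0.36,0,0,0,0,1],[0,-0.48,0,0,0,0,1],[0,-0.6,0,0,0,0,1],[0,-0.72,0,0,0,0,1],[0,-0.84,0,0,0,0,1],[0,-0.93,0,0,0,0,1],[0,-0.99,0,0,0,0,1],[0,-0.99,0,0,0,0,1]]'
python3 -m jog '[[0,-0.13,0,0,0,0,1],[0,-0.17,0,0,0,0,1],[0,-0.17,0,0,0,0,1],[0,-0.17,0,0,0,0,1],[0,-0.17,0,0,0,0,1],[0,-0.17,0,0,0,0,1],[0,-0.17,0,0,0,0,1]]'
python3 - <<'E'
from h import *
print(robot.get_state()['ee_pos'],robot.get_state()['gripper_width']);go(.4328,-.3862,.06,180)
snap('w7')
E
```

```text
time_s: 16.73
ee_pos: [0.431, -0.0421, 0.1217]
tcp_rot: [-180.0, -0.0, -179.9]
ft_force: [2.8, -0.4, -1.4]
gripper_width: 0.0372
gripper_force: 40.9
time_s: 17.57
ee_pos: [0.434, -0.342, 0.1215]
tcp_rot: [-179.9, 0.0, 179.9]
ft_force: [-0.1, 0.1, -1.2]
gripper_width: 0.0375
gripper_force: 40.9
time_s: 18.15
ee_pos: [0.4341, -0.3887, 0.1216]
tcp_rot: [-180.0, 0.0, -179.9]
ft_force: [-0.4, -0.2, -1.5]
gripper_width: 0.0372
gripper_force: 41.1
[ 0.43411093 -0.38871905  0.12156727] 0.037219922440689855
shift [0.0044 0.0085 0.2052] turn [-0.0001  0.      0.0003]
```

View pics/w7.png

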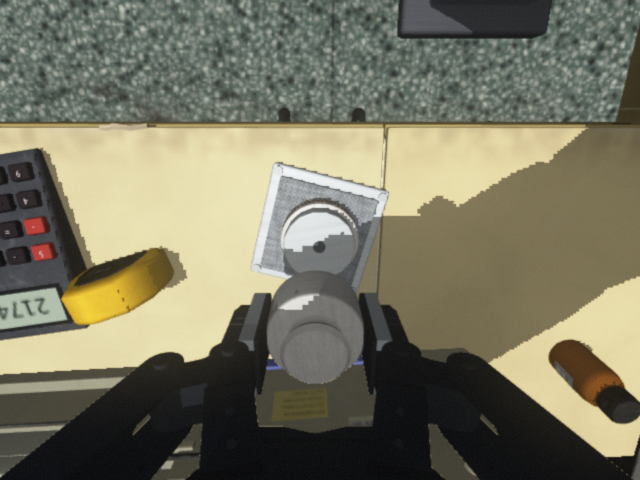

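Run:
```python
from h import *
M=np.load('w7.npy')
print(w('wrist',319.5,246,.044,M),w('wrist',316,350,.1534,M)-M[:3,3])
go(.433,-.3863,.0468,180)
```

```text
[ 0.43274618 -0.38559224  0.044     ] [-0.00210939  0.00069393  0.03183273]
shift [0.0038 0.0085 0.2491] turn [-0.0001  0.      0.0003]
```

```bash
python3 -m jog '[[0.001,0.008,0.06,0,0,0,1],[0.001,0.008,0.12,0,0,0,1],[0.001,0.008,0.18,0,0,0,1],[0.001,0.008,0.22,0,0,0,1],[0.001,0.008,0.235,0,0,0,1],[0.001,0.008,0.242,0,0,0,1],[0.001,0.008,0.242,0,0,0,1],[0.001,0.008,0.242,0,0,0,1]]'
```

```text
time_s: 18.87
ee_pos: [0.434, -0.3874, 0.0495]
tcp_rot: [-179.9, 0.0, -180.0]
ft_force: [-1.0, -0.0, -2.2]
gripper_width: 0.0373
gripper_force: 41.1
```

```bash
python3 -m jog '[[0.001,0.003,0,0,0,0,1],[0.001,0.003,0.004,0,0,0,1],[0.001,0.003,0.008,0,0,0,1],[0.001,0.003,0.011,0,0,0,1],[0.001,0.003,0.011,0,0,0,1],[0.001,0.003,0.011,0,0,0,1]]'
```

```text
time_s: 19.37
ee_pos: [0.4336, -0.3864, 0.0463]
tcp_rot: [-179.9, 0.0, -180.0]
ft_force: [-2.4, 2.7, 10.6]
gripper_width: 0.037
gripper_force: 42.3
```

```bash
python3 -m jog '[[0,0,0,0,0,0,0],[0,0,0,0,0,0,-0.2],[0,0,0,0,0,0,-0.5],[0,0,0,0,0,0,-0.8],[0,0,0,0,0,0,-0.8],[0,0,-0.1,0,0,0,-0.8],[0,0,-0.2,0,0,0,-0.8],[0,0,-0.3,0,0,0,-0.8],[0,0,-0.35,0,0,0,-0.8],[0,0,-0.35,0,0,0,-0.8]]'
python3 -m jog '[[0,0,0,0,0,0,-0.8],[0,0,0,0,0,0,-0.8]]'
python3 - <<'E'
from h import *
snap('w8');go(.4412,.1448,.15,180)
E
```

```text
time_s: 20.2
ee_pos: [0.4345, -0.3875, 0.1539]
tcp_rot: [-179.8, 0.2, -180.0]
ft_force: [0.2, -0.4, 0.2]
gripper_width: 0.0769
gripper_force: 0.0
time_s: 20.37
ee_pos: [0.4331, -0.386, 0.1495]
tcp_rot: [180.0, -0.0, -180.0]
ft_force: [-0.5, -0.2, -0.2]
gripper_width: 0.0766
gripper_force: 0.0
shift [-2.7500e-02  1.7687e+00 -7.0000e-04] turn [ 0.0003 -0.0004  0.    ]
```

```bash
python3 -m jog '[[-0.01,0.12,0,0,0,0,-1],[-0.02,0.24,0,0,0,0,-1],[-0.027,0.36,0,0,0,0,-1],[-0.027,0.48,0,0,0,0,-1],[-0.027,0.6,0,0,0,0,-1],[-0.027,0.72,0,0,0,0,-1],[-0.027,0.84,0,0,0,0,-1],[-0.027,0.93,0,0,0,0,-1],[-0.027,1,0,0,0,0,-1],[-0.027,1,0,0,0,0,-1]]'
python3 -m jog '[[0,0.12,0,0,0,0,-1],[0,0.24,0,0,0,0,-1],[0,0.36,0,0,0,0,-1],[0,0.48,0,0,0,0,-1],[0,0.6,0,0,0,0,-1],[0,0.7,0,0,0,0,-1],[0,0.768,0,0,0,0,-1],[0,0.768,0.1,0,0,0,-1],[0,0.768,0.2,0,0,0,-1],[0,0.768,0.25,0,0,0,-1]]'
python3 -m jog '[[0,0,0,0,0,0,-1],[0,0,0,0,0,0,-1],[0,0,0,0,0,0,-1],[0,0,0,0,0,0,-1]]'
python3 - <<'E'
from h import *
go(.4412,.1448,.003,180)
E
```

```text
time_s: 21.25
ee_pos: [0.4404, -0.0829, 0.1495]
tcp_rot: [179.9, -0.1, -179.8]
ft_force: [0.0, -0.7, -0.1]
gripper_width: 0.0854
gripper_force: 0.0
time_s: 22.08
ee_pos: [0.4399, 0.144, 0.072]
tcp_rot: [-179.9, -0.2, -179.9]
ft_force: [0.2, -0.1, -0.7]
gripper_width: 0.0854
gripper_force: 0.0
time_s: 22.42
ee_pos: [0.4422, 0.144, 0.0762]
tcp_rot: [-180.0, 0.1, 180.0]
ft_force: [0.1, 0.2, -0.6]
gripper_width: 0.0853
gripper_force: 0.0
shift [0.0038 0.0026 0.2441] turn [-0.      0.0005 -0.0001]
```

```bash
python3 -m jog '[[0.002,0.003,0.08,0,0,0,-1],[0.002,0.003,0.15,0,0,0,-1],[0.002,0.003,0.2,0,0,0,-1],[0.002,0.003,0.23,0,0,0,-1],[0.002,0.003,0.241,0,0,0,-0.8],[0.002,0.003,0.241,0,0,0,-0.5],[0.002,0.003,0.241,0,0,0,-0.3],[0.002,0.003,0.241,0,0,0,0]]'
python3 -m jog '[[0,0,0,0,0,0,0.4],[0,0,0,0,0,0,1],[0,0,0,0,0,0,1],[0,0,0,0,0,0,1],[0,0,0,0,0,0,1]]' 40
```

```text
time_s: 23.08
ee_pos: [0.4415, 0.1452, 0.0042]
tcp_rot: [180.0, 0.1, -180.0]
ft_force: [-5.8, -1.8, 16.9]
gripper_width: 0.0501
gripper_force: 38.8
time_s: 23.5
ee_pos: [0.4415, 0.1452, 0.0043]
tcp_rot: [180.0, 0.1, -180.0]
ft_force: [-2.5, 1.2, 11.5]
gripper_width: 0.0496
gripper_force: 39.7
```

```bash
python3 -m jog '[[0,0,-0.05,0,0,0,1],[0,0,-0.15,0,0,0,1],[0,0,-0.26,0,0,0,1],[-0.06,0.08,-0.3,0,0,0,1],[-0.14,0.18,-0.3,0,0,0,1],[-0.22,0.28,-0.3,0,0,0,1],[-0.3,0.38,-0.3,0,0,0,1],[-0.37,0.48,-0.3,0,0,0,1],[-0.408,0.549,-0.3,0,0,0,1],[-0.408,0.549,-0.3,0,0,0,1]]'
python3 -m jog '[[0,0,0,0,0,0,1],[0,0,0.08,0,0,0,1],[0,0,0.16,0,0,0,1],[0,0,0.2,0,0,0,1],[0,0,0.24,0,0,0,1],[0,0,0.24,0,0,0,1],[0,0,0.24,0,0,0,1],[0,0,0.24,0,0,0,1]]'
python3 - <<'E'
from h import *
go(.5638,.3098,.0168,180)
E
```

```text
time_s: 24.33
ee_pos: [0.5652, 0.3133, 0.0931]
tcp_rot: [179.9, 0.1, -179.9]
ft_force: [-1.7, -1.3, -2.6]
gripper_width: 0.0498
gripper_force: 42.9
time_s: 25.0
ee_pos: [0.5635, 0.3094, 0.0222]
tcp_rot: [180.0, 0.1, 180.0]
ft_force: [0.5, 0.2, -1.7]
gripper_width: 0.0497
gripper_force: 42.9
shift [-0.0011  0.0012  0.0179] turn [ 0.      0.0003 -0.0001]
```

```bash
python3 -m jog '[[-0.001,0.001,0.006,0,0,0,1],[-0.001,0.001,0.012,0,0,0,1],[-0.001,0.001,0.019,0,0,0,1],[-0.001,0.001,0.019,0,0,0,1],[-0.001,0.001,0.019,0,0,0,1]]'
python3 -m jog '[[0,0,0,0,0,0,0],[0,0,0,0,0,0,-0.4],[0,0,0,0,0,0,-0.8],[0,0,0,0,0,0,-0.8],[0,0,0,0,0,0,-0.8],[0,0,-0.1,0,0,0,-0.8],[0,0,-0.2,0,0,0,-0.8],[0,0,-0.3,0,0,0,-0.8],[0,0,-0.4,0,0,0,-0.8],[0,0,-0.4,0,0,0,-0.8]]'
python3 -m jog '[[0,0,0,0,0,0,-1],[0,0,0,0,0,0,-1],[0,0,0,0,0,0,-1]]'
python3 - <<'E'
from h import *
snap('w9');go(.4395,.273,.13,180)
E
```

```text
time_s: 25.42
ee_pos: [0.5638, 0.3101, 0.0163]
tcp_rot: [180.0, 0.1, -180.0]
ft_force: [-2.8, -1.9, 11.1]
gripper_width: 0.0495
gripper_force: 44.2
time_s: 26.25
ee_pos: [0.5656, 0.3109, 0.1409]
tcp_rot: [179.9, 0.4, -180.0]
ft_force: [0.9, -0.6, -0.1]
gripper_width: 0.0768
gripper_force: 0.0
time_s: 26.5
ee_pos: [0.563, 0.3098, 0.1339]
tcp_rot: [-179.9, -0.1, -180.0]
ft_force: [-1.4, 0.4, -0.6]
gripper_width: 0.0856
gripper_force: 0.0
shift [ 0.4115 -0.1227  0.014 ] turn [-0.0003 -0.0006  0.    ]
```

```bash
python3 -m jog '[[0.1,-0.03,0,0,0,0,-1],[0.2,-0.06,0,0,0,0,-1],[0.3,-0.09,0,0,0,0,-1],[0.39,-0.12,0,0,0,0,-1],[0.411,-0.123,0,0,0,0,-1],[0.411,-0.123,0.1,0,0,0,-1],[0.411,-0.123,0.2,0,0,0,-1],[0.411,-0.123,0.2,0,0,0,-1],[0.411,-0.123,0.2,0,0,0,-1],[0.411,-0.123,0.2,0,0,0,-1]]'
python3 - <<'E'
from h import *
go(.4394,.273,.004,180)
E
```

```text
time_s: 27.38
ee_pos: [0.4408, 0.2733, 0.0761]
tcp_rot: [-180.0, 0.0, -180.0]
ft_force: [-0.7, -0.2, 0.0]
gripper_width: 0.0851
gripper_force: 0.0
shift [ 0.0047 -0.001   0.2402] turn [-0.0001  0.0001  0.    ]
```

```bash
python3 -m jog '[[0.003,-0.001,0.06,0,0,0,-1],[0.003,-0.001,0.12,0,0,0,-1],[0.003,-0.001,0.18,0,0,0,-1],[0.003,-0.001,0.22,0,0,0,-1],[0.003,-0.001,0.238,0,0,0,-1],[0.003,-0.001,0.238,0,0,0,-0.6],[0.003,-0.001,0.238,0,0,0,-0.3],[0.003,-0.001,0.238,0,0,0,0]]'
python3 -m jog '[[0,0,0,0,0,0,0.4],[0,0,0,0,0,0,1],[0,0,0,0,0,0,1],[0,0,0,0,0,0,1],[0,0,0,0,0,0,1]]' 50
python3 -m jog '[[0,0,-0.05,0,0,0,1],[0,0,-0.15,0,0,0,1],[0,0,-0.26,0,0,0,1],[0,0,-0.35,0,0,0,1],[-0.1,0.03,-0.4,0,0,0,1],[-0.2,0.06,-0.4,0,0,0,1],[-0.3,0.09,-0.4,0,0,0,1],[-0.38,0.11,-0.4,0,0,0,1],[-0.413,0.123,-0.4,0,0,0,1],[-0.413,0.123,-0.4,0,0,0,1]]'
python3 -m jog '[[0,0,0,0,0,0,1],[0,0,0,0,0,0,1],[0,0,0,0,0,0,1]]'
python3 - <<'E'
from h import *
go(.5638,.31,.04,180)
E
```

```text
time_s: 28.05
ee_pos: [0.4401, 0.2731, 0.005]
tcp_rot: [180.0, 0.1, -180.0]
ft_force: [1.1, 0.5, -0.1]
gripper_width: 0.0518
gripper_force: 0.0
time_s: 28.47
ee_pos: [0.4401, 0.2734, 0.0052]
tcp_rot: [179.9, 0.1, -180.0]
ft_force: [-2.0, 0.3, 10.9]
gripper_width: 0.0431
gripper_force: 49.7
time_s: 29.3
ee_pos: [0.5651, 0.3101, 0.1235]
tcp_rot: [-180.0, 0.0, 180.0]
ft_force: [-1.2, -1.0, -5.2]
gripper_width: 0.0432
gripper_force: 53.6
time_s: 29.55
ee_pos: [0.5623, 0.3096, 0.1241]
tcp_rot: [-180.0, -0.0, -180.0]
ft_force: [0.2, -0.3, -4.9]
gripper_width: 0.0429
gripper_force: 53.6
shift [-0.005   0.0016  0.2803] turn [-0.0001 -0.0001  0.0001]
```

```bash
python3 -m jog '[[-0.004,0.001,0.06,0,0,0,1],[-0.004,0.001,0.12,0,0,0,1],[-0.004,0.001,0.18,0,0,0,1],[-0.004,0.001,0.23,0,0,0,1],[-0.004,0.001,0.265,0,0,0,1],[-0.004,0.001,0.28,0,0,0,1],[-0.004,0.001,0.28,0,0,0,1],[-0.004,0.001,0.28,0,0,0,1],[-0.004,0.001,0.28,0,0,0,1]]'
python3 - <<'E'
from h import *
go(.5642,.31,.0352,180)
E
```

```text
time_s: 30.3
ee_pos: [0.5649, 0.3103, 0.0408]
tcp_rot: [180.0, 0.1, -180.0]
ft_force: [-0.4, -0.9, -5.6]
gripper_width: 0.0433
gripper_force: 53.6
shift [ 0.0022 -0.0008  0.0187] turn [0.0001 0.0004 0.0001]
```

```bash
python3 -m jog '[[0.002,-0.001,0.006,0,0,0,1],[0.002,-0.001,0.012,0,0,0,1],[0.002,-0.001,0.018,0,0,0,1],[0.002,-0.001,0.018,0,0,0,1],[0.002,-0.001,0.018,0,0,0,1]]'
```

```text
time_s: 30.72
ee_pos: [0.564, 0.3098, 0.0353]
tcp_rot: [180.0, 0.1, -180.0]
ft_force: [-4.0, -1.7, 8.3]
gripper_width: 0.0429
gripper_force: 54.9
```

Contact; release, rise, and back off.

```bash
python3 -m jog '[[0,0,0,0,0,0,0],[0,0,0,0,0,0,-0.2],[0,0,0,0,0,0,-0.5],[0,0,0,0,0,0,-0.8],[0,0,0,0,0,0,-0.8],[0,0,-0.1,0,0,0,-0.8],[0,0,-0.2,0,0,0,-0.8],[0,0,-0.32,0,0,0,-0.8],[0,0,-0.4,0,0,0,-0.8],[0,0,-0.4,0,0,0,-0.8]]'
python3 -m jog '[[0.1,0,-0.05,0,0,0,-0.8],[0.1,0,-0.05,0,0,0,-0.8],[0.1,0,-0.05,0,0,0,-0.8],[0.1,0,-0.05,0,0,0,-0.8]]'
python3 - <<'E'
from h import *
import cv2
a,M=snap('w10');np.set_printoptions(suppress=True)
K=robot.camera_info('wrist');H=np.linalg.inv(M@K['hand_eye'])
def px(p):
    c=H@np.r_[p,1];q=K['camera_matrix']@(c[:3]*[1,-1,-1]);return (q[:2]/q[2]).astype(int)
u,v=px([.564,.31,.04]);print(u,v)
t=robot.camera('top')[:,:,::-1];b=cv2.imread('pics/w8.png')
f=lambda i,x0,y0,w_,h_,W,Hh:cv2.resize(i[max(y0,0):y0+h_,x0:x0+w_],(W,Hh),interpolation=cv2.INTER_CUBIC)
o=np.vstack([np.hstack([f(a[:,:,::-1],u-65,v-50,130,100,390,300),f(b,250,170,130,100,390,300)]),f(t,100,150,400,150,780,292)])
cv2.imwrite('pics/fin.png',o)
E
```

```text
time_s: 31.55
ee_pos: [0.5658, 0.3106, 0.1597]
tcp_rot: [179.9, 0.4, -180.0]
ft_force: [0.6, 0.4, -0.1]
gripper_width: 0.0765
gripper_force: 0.0
time_s: 31.88
ee_pos: [0.5339, 0.3098, 0.1691]
tcp_rot: [-180.0, 0.0, -180.0]
ft_force: [-0.2, -0.1, -0.7]
gripper_width: 0.077
gripper_force: 0.0
314 261
```

View pics/fin.png

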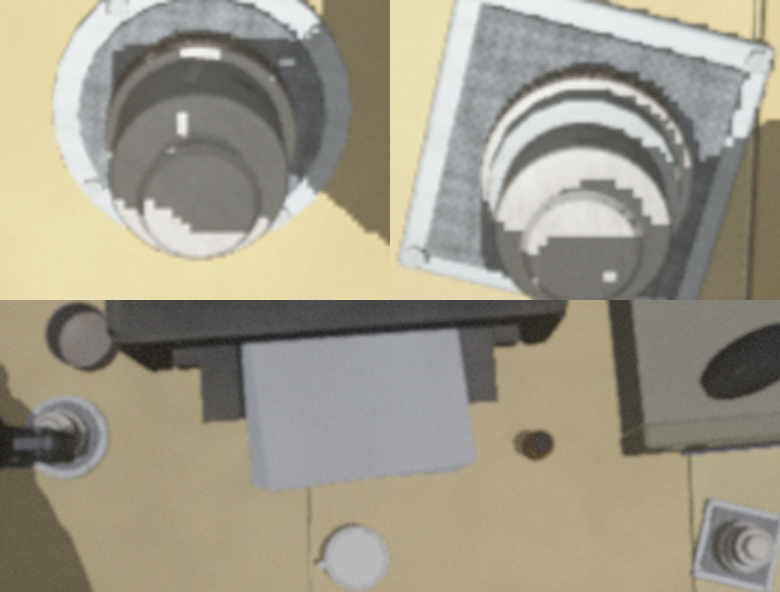

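The final composite shows both stacks upright and concentric to within about 1–2 mm: the round one with its weight at (197,180), the square one at (583,200). The cup, bottle and tub look undisturbed, and the gripper is clear of everything.

```bash
python3 -c "
from workcell import robot
print(robot.close_job())"
```

```text
the job is handed in; nothing more can be done
None
```

Both tables are loaded as asked, each piece upright and centred to within about 2 mm, with the cup, bottle and tub left alone; I handed the job in at about 32 s of the 136 s allowed, but no verdict came back.

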